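# Clamp the opened phone in the repair holder with its eccentric

## Robot

A 6-joint arm with a two-finger parallel gripper is mounted at the origin on the work surface. World frame = base frame: x ahead of the robot, y to its left, z up, the work surface at z = 0. Lengths are in m, angles in rad, forces in N, time in s.
With the tool pointing down it reaches from about 0.375 to 0.925 m from the base axis. Payload 5.7 kg.
Tool frame: the origin (TCP) lies at the very end of the fingers, on their centre line; the grasp point (between the pads) lies 19 mm behind it; z points along the fingers, y is the line along which they close (so a half turn about z gives the same grasp; the last joint's range is limited). The gripper opens to 85 mm and grips with 20 to 120 N. Pads are 22 mm wide; open, the fingers measure 114 mm over their backs; the gripper's body (76 mm by 85 mm) begins 54 mm behind the grasp point. The pads swing forward as they close: fully open they stand 13 mm farther back than shut.
Start: joints at [-1.36, 0.359, 1.51, -0, 1.272, -0.115], TCP at [0.192, -0.568, 0.231] pointing down, gripper open.
Joint ranges: [-2.97, 2.97], [-1.01, 2.36], [0.21, 2.38], [-0.96, 4.11], [0.2, 2.71], [-2.98, 2.98]. Speed limits (rad/s): [2.39, 2.39, 3.14, 3.14, 3.14, 3.14].

## Interface

Orientations are given as a unit quaternion [x, y, z, w].
In Python, from workcell import bot gives the robot as it stands.
- The arm moves only by the tool jog_arm, never from a script. Its argument "targets" is a list of rows, each a list of 5 numbers: the shift along the world's x, y, z in units of 40 mm (1.0 is 40 mm), then the turn about the world's z in units of 8 degrees (1.0 is 8 degrees), then the gripper's target within -1 to 1 (fully open at 1, half-way at 0, shut at -1). A call has 1 to 8 rows; each row is the pose to reach, as a shift and turn from the pose commanded when the call began; what a row does not reach only later rows make up. A row lasts 1/8 s, in which the tool goes at most 62.5 mm and 10.7 degrees, less where a joint would pass 70% of its speed; a pose out of reach is approached as far as the arm can. A call with a gripper value outside its range is refused whole. The fingers move at their own pace and stop on an object; the grip force is fixed at half the most. Time passes only in rows, so rows that repeat a pose let the fingers close. It gives the time, the measured TCP pose, the force, the opening and the grip force at its end, in the units of the state.
- bot.observe(): the state, without advancing time (a new reading comes with each control period).
- bot.grab_frame(name): name is "side" or "top"; returns the picture (480x640x3 uint8, blue, green, red); there is no depth.
- bot.get_calibration(name): a dict with "camera_matrix" (3x3 intrinsics, pixels), "dist" ([k1, k2, p1, p2, k3] as OpenCV has them; the pictures are not rectified), "rvec" (rotation vector, rad) and "tvec" (3), from world to camera coordinates, as OpenCV has them. Camera axes: x right, y down, z forward; pixel columns grow to the right and rows downward; lengths in m; the calibration is good to about 2 mm. A picture is of the moment at which its call begins. get_calibration takes no time and is no camera call.
- bot.job_done(): hands the job in; it is judged then, once.
The state is a dict: "t": time; "qpos": joint angles; "joint_vel": joint speeds; "joint_torque": joint torques, N m; "ee_pos": TCP position; "tool_rot": TCP orientation; "wrist_force": force on the tool from outside, world axes, zero at the start; "wrist_torque": the same for the moment, N m; "gripper_width": finger opening in m; "grasp_force": force on a finger pad.
Only numpy, scipy, OpenCV 4.12 (cv2) and the standard library are available. Lean on these libraries where they do the work, as an engineer would, in place of code of your own. Each camera call takes 0.05 s, during which the arm holds its last target. There are 200 camera calls.

## Task

Put the opened phone (blue frame, its insides showing) face up and flat in the black repair holder, slide it home against the end stop and the fence, then turn the orange eccentric knob clockwise until its lobe bears on the phone's side and holds it tight, and let go. Clamp it by feel: firm enough to work on, but gently, so that the frame is not crushed, and leave the other things on the bench alone.

Things in the scene. Friction and masses are not known exactly. Their poses are not given: they have to be found in the camera images.
- open_phone: the phone to clamp: blue metal frame, screen off, battery, board and cameras showing. 62 x 128 x 9 mm, 150 g, face up on the blue mat (mat top 3 mm above the bench). Origin: centre of its underside; x runs across its 62 mm width, y along its length to the camera end (either end may go to the end stop), z up. It and the closed phone swap places at random.
- jig: phone holder fixed to the bench: black plate 190 (x) x 200 (y) mm, deck 15 mm above the bench. Origin: centre of its underside, at bench height. x points from the eccentric to the fence, y along the phone's length away from the end stop. The fully home phone has its length along y, its centre at y = 0 and at x = 18.5 to 21.5 mm (the fence is adjustable).
- fence_scale (a point): point of the holder's deck (x = 51, y = 0 mm) at the middle of the fence's setting range. The fence is an aluminium yoke, 9 mm high, with two toes at y = 51 to 63 and -63 to -51 mm; it is bolted by hand with the toe faces anywhere from x = 49.5 to 52.5 mm, not measured here. Between the toes it is open for 30 mm behind the faces, room for a finger. Leave its brass screws alone.
- cam_knob: orange wing knob of the eccentric. Origin on its pivot at deck height, at x = -30, y = -25 mm of the holder; its x axis runs along the bar to the lobe's side. Bar 46 x 12 mm, 16 to 38 mm above the deck, over a steel hub 25 mm across. Starts with x 113 to 121 degrees anticlockwise of the holder's x, turns only clockwise from 121 to 0. A friction washer (0.12 N m) keeps it where it is left.
- knob_grip (a point): on the pivot axis, 27 mm above the deck, mid-height of the bar. Below it is the eccentric: a pale disc 32 mm across, 1 to 11 mm above the deck, its centre 8 mm off the pivot. It is clamped on the spindle by hand: the lobe points within 14 degrees of the bar's x axis, either way, not measured here. It clears a home phone by 2.7 to 10 mm at the start and meets it with the bar at 93 to 42 degrees.
- end_stop (a point): middle of the end stop's face, at deck height, at x = 12, y = -64 mm of the holder: a fixed aluminium block 30 mm wide (along the holder's x), 9 mm high, face towards the holder's +y. Turning the eccentric clockwise pushes the phone to the fence and drags it towards this stop.
- pad (a point): middle of the home phone's side where the lobe presses, 4 mm above the deck (x = -11, y = -25 mm of the holder, fence at mid setting). The disc sits on a rubber bush: once the fence resists, clamp force grows by some 70 to 100 N per rad of knob, and the turning torque by about 0.015 to 0.025 N m per N, above what the washer takes. 6 to 18 N on the phone is right; 30 N crushes the frame.
- closed_phone: bystander: another phone of the same size with a black frame and black screen, on the mat. Origin: centre of its underside.
- battery: bystander: loose black phone battery, 34 x 82 x 6 mm. Origin: centre of its underside.
- tweezers: bystander: steel tweezers, 134 mm long, 6 mm high.
- driver: bystander: red screwdriver, 150 mm long.
- flux_jar: bystander: small amber jar with a blue cap, 38 mm across, 34 mm high, on the corner of the mat.
- suction_cup: bystander: red suction cup, 52 mm across, 36 mm high.
- screw_tray: bystander: white divided screw tray, 85 x 125 x 16 mm.
- spudger: bystander: black plastic pry stick, 130 mm long, 6 mm high.
Things that resemble listed ones, but are neither listed nor needed, are in the scene too. What is shaped like the open_phone but yellow is not meant.

How it is judged:
By the outcome, as a careful person would: the job done as asked, in the order asked, and still so for the second after the job is handed in, with the robot touching nothing.
It also fails if it takes over 64 s, if anything falls off the work surface, if the arm or the gripper's body presses on something with over 40 N, if the wrist force passes 120 N, or if a joint passes its speed limit or range.

## Working session

There is one attempt and no reset: what is moved stays moved. The work goes in short steps, Python scripts to look and compute and a tool call to move; the robot and the scene stay as the last step left them, time stands still between calls to the robot, and variables do not carry over. Pictures are saved under pics/ and viewed, at most 10 in all, crops included, and the job is handed in when it is done.

Besides the shell and the picture viewer there is one more tool, called after ">>>" as name([rows], argument=value, ...), one row to a line, values as JSON. jog_arm: Moves the arm, as the interface text tells. Its arguments: {"type":"object","properties":{"targets":{"type":"array","items":{"type":"array","items":{"type":"number"}}}},"required":["targets"]}

```bash
mkdir -p pics; ls; cat > h.py <<'E'
import numpy as np, cv2
from workcell import bot
def cal(n):
    c=bot.get_calibration(n); return [np.array(c[k],float) for k in("camera_matrix","dist","rvec","tvec")]
def ray(n,uv,z):
    K,d,r,t=cal(n); R=cv2.Rodrigues(r)[0]
    p=cv2.undistortPoints(np.array(uv,float).reshape(-1,1,2),K,d).reshape(-1,2)
    D=np.c_[p,np.ones(len(p))]@R; C=-R.T@t.ravel()
    return C+D*((z-C[2])/D[:,2])[:,None]
def proj(n,P):
    K,d,r,t=cal(n); return cv2.projectPoints(np.array(P,float).reshape(-1,1,3),r,t,K,d)[0].reshape(-1,2)
E
python3 - <<'E'
from h import *
for n in("top","side"):
    cv2.imwrite(f"pics/{n}0.png",bot.grab_frame(n)); K,d,r,t=cal(n); print(n,-cv2.Rodrigues(r)[0].T@t.ravel(),K[0,0])
s=bot.observe(); print(s)
E
```

```text
pics
top [ 0.38993179 -0.0415997   1.03440736] 463.7848725449475
side [0.23288587 0.80888331 0.52715489] 458.2596165223562
{'t': 0.1, 'qpos': array([-1.36011678e+00,  3.59481744e-01,  1.51132074e+00,  3.64670671e-05,
        1.27251942e+00, -1.15100818e-01]), 'joint_vel': array([-0.00061228, -0.00248668, -0.00265611, -0.00172563, -0.00055426,
        0.00063606]), 'joint_torque': array([ 1.30694443e-04, -5.28651023e+01, -2.79352444e+01, -1.84098844e-04,
        5.02544863e-03,  1.18256133e-05]), 'ee_pos': array([ 0.19190383, -0.56783248,  0.23050993]), 'tool_rot': array([ 9.86763205e-01,  1.62165439e-01, -2.39002869e-05, -8.64470686e-04]), 'wrist_force': array([ 0.46176665, -0.26195054, -0.16836242]), 'wrist_torque': array([-0.02157545, -0.02047885,  0.02206191]), 'grasp_force': 0.0, 'gripper_width': 0.08540236648559624}
```

View pics/top0.png

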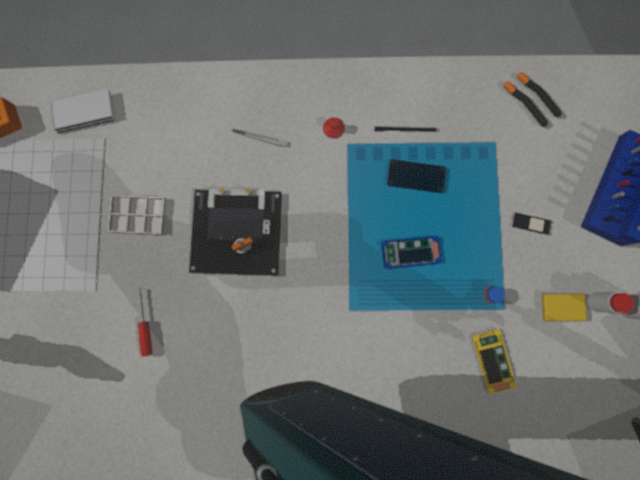

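View pics/side0.png

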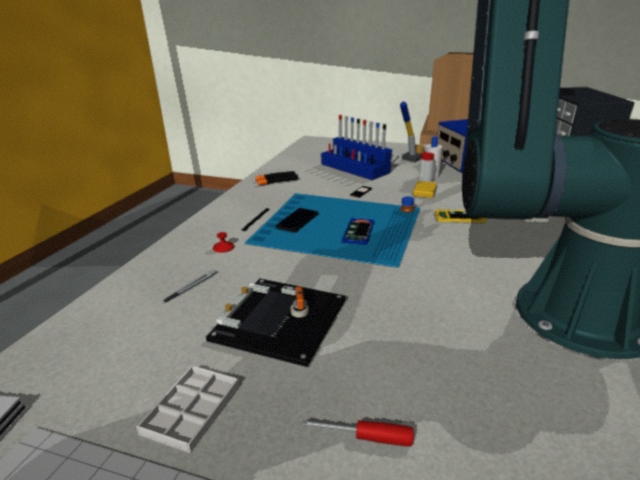

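Top view: candidates for the open phone are the blue-framed one (413,252), the closed black phone (417,176), the yellow one (493,361), and a small black thing (532,223). By the description I choose (413,252). The jig is at (237,232), with its orange knob at (242,244) and the fence towards the top of the image (white toes at (214,197) and (262,197)). Next comes a close crop to check this.

```bash
python3 - <<'E'
from h import *
im=cv2.imread("pics/top0.png")
a=cv2.resize(im[225:280,370:455],None,fx=8,fy=8,interpolation=cv2.INTER_CUBIC)[:, :400*2]
b=cv2.resize(im[180:280,182:290],None,fx=5,fy=5,interpolation=cv2.INTER_CUBIC)
cv2.imwrite("pics/ca.png",a); cv2.imwrite("pics/cb.png",b)
hsv=cv2.cvtColor(im,cv2.COLOR_BGR2HSV)
print(hsv[250,370],hsv[265,400],hsv[238:268:2,413].tolist(),hsv[252,378:448:3].tolist())
print("jig",hsv[260,200:284:6].tolist())
E
```

```text
[ 98 178 126] [111 134  99] [[105, 241, 111], [96, 159, 72], [80, 116, 77], [80, 118, 69], [79, 135, 70], [85, 91, 67], [102, 81, 47], [98, 98, 47], [102, 94, 46], [104, 143, 41], [103, 134, 40], [103, 133, 46], [109, 46, 78], [114, 134, 118], [100, 220, 116]] [[98, 192, 125], [99, 196, 121], [111, 110, 79], [90, 51, 75], [74, 100, 92], [90, 71, 61], [114, 12, 107], [106, 77, 50], [110, 109, 49], [100, 130, 45], [100, 164, 42], [106, 105, 46], [103, 108, 45], [103, 119, 45], [99, 101, 43], [101, 146, 42], [93, 211, 35], [100, 67, 46], [162, 15, 85], [9, 132, 147], [175, 87, 114], [100, 206, 105], [97, 204, 116], [98, 196, 139]]
jig [[143, 23, 45], [0, 19, 41], [105, 11, 45], [5, 36, 43], [125, 38, 40], [100, 19, 41], [38, 29, 35], [12, 30, 43], [103, 45, 40], [35, 37, 41], [38, 24, 42], [6, 28, 45], [30, 6, 44], [60, 22, 59]]
```

View pics/ca.png

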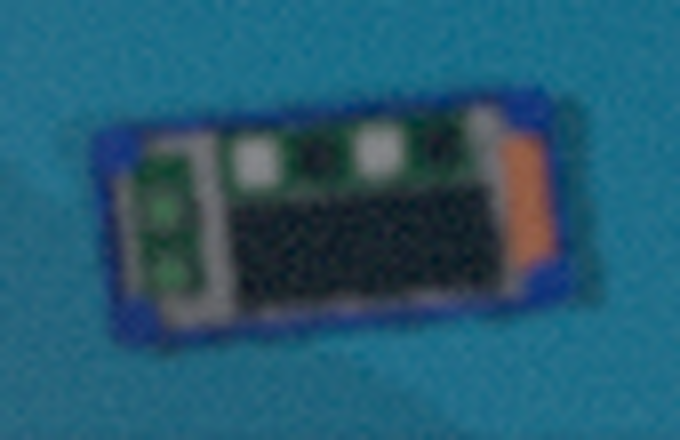

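View pics/cb.png

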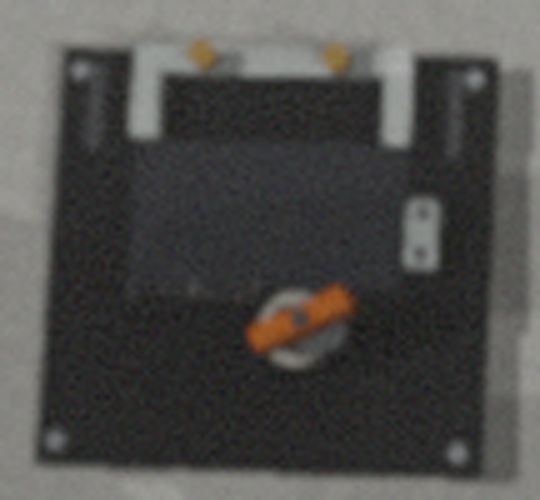

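Crop ca shows the blue frame, green board, black battery and camera end on the left: it is the open phone. Crop cb shows the jig with corner screws at (80,70), (475,78), (458,453) and (55,440), the knob at (300,320), fence toes at the top and the end stop at (421,235), so jig x is roughly image up and y is left.

```bash
cat >> h.py <<'E'
def phone(im,box,z):
    "min-area rect of the blue frame: centre xy, long-axis angle deg (world), sizes"
    x0,y0,x1,y1=box; hs=cv2.cvtColor(im,cv2.COLOR_BGR2HSV)[y0:y1,x0:x1]
    m=cv2.inRange(hs,(107,100,60),(125,255,255)); 
    m=cv2.morphologyEx(m,cv2.MORPH_CLOSE,np.ones((9,9)))
    c=max(cv2.findContours(m,0,2)[0],key=cv2.contourArea).reshape(-1,2)+[x0,y0]
    P=ray("top",c,z)[:,:2]*1000
    (cx,cy),(w,h),a=cv2.minAreaRect(P.astype(np.float32))
    if w>h: a-=90; w,h=h,w
    return cx,cy,a,w,h   # a: angle of width axis about z, long axis=a+90
E
python3 - <<'E'
from h import *
im=cv2.imread("pics/top0.png")
print("phone",phone(im,(370,225,455,280),.012))
hs=cv2.cvtColor(im,cv2.COLOR_BGR2HSV); g=im.max(2).astype(int)
C=[]
for u,v in [(80,70),(475,78),(458,453),(55,440)]:
    u=u/5+182-.4; v=v/5+180-.4
    w=g[round(v)-3:round(v)+4,round(u)-3:round(u)+4].astype(float); w=np.clip(w-70,0,None)
    Y,X=np.mgrid[-3:4,-3:4]; C.append([round(u)+(w*X).sum()/w.sum(),round(v)+(w*Y).sum()/w.sum()])
P=ray("top",C,.015)[:,:2]*1000; print("screws",P.round(1))
o=P.mean(0); ex=(P[0]+P[1]-P[2]-P[3]); ey=(P[0]+P[3]-P[1]-P[2])
print("jig o",o,"ang",np.degrees(np.arctan2(ex[1],ex[0])),np.degrees(np.arctan2(-ey[0],ey[1])),np.linalg.norm(ex)/2,np.linalg.norm(ey)/2)
m=cv2.inRange(hs[180:280,182:290],(4,150,90),(14,255,255)); c=max(cv2.findContours(m,0,2)[0],key=cv2.contourArea).reshape(-1,2)+[182,180]
K=ray("top",c,.053)[:,:2]*1000; print("knob",cv2.minAreaRect(K.astype(np.float32)))
# jig box
m=cv2.inRange(im[150:300,170:300],(0,0,0),(75,75,75)); c=max(cv2.findContours(m,0,2)[0],key=cv2.contourArea).reshape(-1,2)+[170,150]
print("plate",cv2.minAreaRect((ray("top",c,.015)[:,:2]*1000).astype(np.float32)))
for n,q in(("stop",(421,235)),("toeL",(145,138)),("toeR",(395,146))): print(n,ray("top",[[q[0]/5+181.6,q[1]/5+179.6]],.024)*1000)
E
```

```text
phone (481.73370361328125, -202.90089416503906, 4.90535831451416, 59.75749588012695, 126.4876708984375)
screws [[617.6 274.8]
 [611.2  95.2]
 [442.9 101.3]
 [449.7 281.6]]
jig o [530.3366767  188.22877638] ang -2.193084602447787 -2.1067246998009064 168.24057528341348 180.07253095426347
knob ((498.7931823730469, 164.0548858642578), (12.685362815856934, 45.950897216796875), 26.335824966430664)
plate ((529.0540161132812, 186.13189697265625), (199.95565795898438, 187.51771545410156), 87.64201354980469)
stop [[538.99605872 116.98397276  24.        ]]
toeL [[584.10972522 241.959361    24.        ]]
toeR [[579.16093527 129.10512159  24.        ]]
```

The jig origin is about (530, 188) mm at -2.15°, and the knob position agrees with that. The phone is at (482, -203) mm at +4.9°. I'll grip it 24 mm towards its camera end so the finger clears the eccentric. Moving above it now.

>>> jog_arm([
  [3.6,4.86,-1.5,4.76,0.6],
  [7.2,9.72,-3,9.52,0.6],
  [7.2,9.72,-3,9.52,0.6],
  [7.2,9.72,-3,9.52,0.6],
  [7.2,9.72,-3,9.52,0.6],
  [7.2,9.72,-3,9.52,0.6],
  [7.2,9.72,-3,9.52,0.6],
  [7.2,9.72,-3,9.52,0.6],
])

```text
t: 1.1
ee_pos: [0.4809, -0.1778, 0.1107]
tool_rot: [0.676, 0.737, -0.0, -0.0]
wrist_force: [1.2, -1.4, -0.1]
gripper_width: 0.0684
grasp_force: 0.0
```

>>> jog_arm([
  [0,0,-1.2,0,0.75],
  [0,0,-2.4,0,0.75],
  [0,0,-2.5,0,0.75],
  [0,0,-2.6,0,0.75],
  [0,0,-2.65,0,0.75],
  [0,0,-2.65,0,0.75],
])

```text
t: 1.85
ee_pos: [0.4808, -0.1803, 0.0065]
tool_rot: [0.677, 0.736, 0.0, 0.001]
wrist_force: [0.8, -0.2, -0.4]
gripper_width: 0.0748
grasp_force: 0.0
```

```bash
python3 - <<'E'
from h import *
im=bot.grab_frame("side"); s=bot.observe(); print(s["ee_pos"],s["wrist_force"],s["gripper_width"])
u,v=proj("side",[[.48,-.19,.02]])[0].astype(int); print(u,v)
cv2.imwrite("pics/s1.png",cv2.resize(im[v-50:v+45,u-65:u+65],None,fx=6,fy=6,interpolation=cv2.INTER_CUBIC))
E
```

```text
[ 0.48074101 -0.18020137  0.00642294] [-0.00666231  0.71880179  0.09391839] 0.07479880569220401
358 228
```

View pics/s1.png

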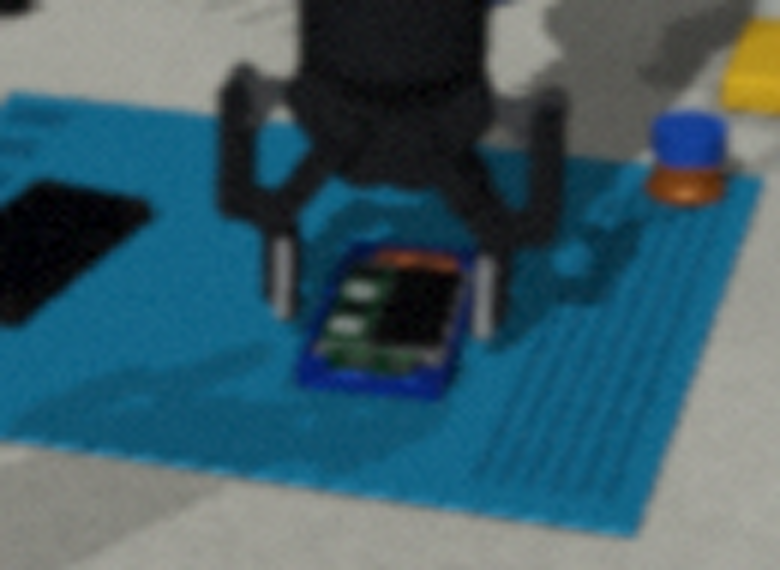

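The crop shows both fingers straddling the blue phone, with the tips at (282,315) and (485,335), above the mat. I'll narrow the gripper and feel for the mat.

>>> jog_arm([
  [0,0,0,0,0.58],
  [0,0,-0.05,0,0.58],
  [0,0,-0.1,0,0.58],
  [0,0,-0.15,0,0.58],
])

```text
t: 2.4
ee_pos: [0.48, -0.1796, -0.001]
tool_rot: [0.677, 0.736, -0.0, -0.0]
wrist_force: [-0.6, 0.2, 0.4]
gripper_width: 0.067
grasp_force: 0.0
```

>>> jog_arm([
  [0,0,-0.04,0,0.58],
  [0,0,-0.08,0,0.58],
])

```text
t: 2.65
ee_pos: [0.48, -0.1796, -0.004]
tool_rot: [0.677, 0.736, -0.0, -0.0]
wrist_force: [-1.7, 1.8, 21.0]
gripper_width: 0.0672
grasp_force: 10.5
```

>>> jog_arm([
  [0,0,0.09,0,0.58],
  [0,0,0.09,0,0.2],
  [0,0,0.09,0,-0.3],
  [0,0,0.09,0,-0.3],
  [0,0,0.09,0,-0.3],
  [0,0,0.09,0,-0.3],
])

```text
t: 3.4
ee_pos: [0.4802, -0.1797, 0.0005]
tool_rot: [0.677, 0.736, 0.0, 0.0]
wrist_force: [-2.0, 0.9, 9.8]
gripper_width: 0.0597
grasp_force: 62.8
```

>>> jog_arm([
  [0,0,1,0,-0.3],
  [0,0,2,0,-0.3],
  [0.4,1.4,2,-0.3,-0.3],
  [0.8,2.9,2,-0.6,-0.3],
  [1.1,4.4,2,-0.9,-0.3],
  [1.4,5.9,2,-0.9,-0.3],
  [1.6,7.4,2,-0.9,-0.3],
  [1.7,8.9,2,-0.9,-0.3],
])

```text
t: 4.4
ee_pos: [0.5482, 0.1784, 0.0796]
tool_rot: [0.722, 0.692, 0.0, 0.0]
wrist_force: [1.1, 0.2, -2.3]
gripper_width: 0.0598
grasp_force: 66.7
```

>>> jog_arm([
  [0.02,0.98,0,0,-0.3],
  [0.02,0.98,0,0,-0.3],
  [0.02,0.98,-0.3,0,-0.3],
  [0.02,0.98,-0.3,0,-0.3],
])

```text
t: 4.9
ee_pos: [0.5475, 0.214, 0.0662]
tool_rot: [0.722, 0.692, -0.002, -0.001]
wrist_force: [-0.5, -0.4, -1.6]
gripper_width: 0.0597
grasp_force: 66.7
```

```bash
python3 - <<'E'
from h import *
s=bot.observe(); print(s["t"],s["ee_pos"],s["tool_rot"],s["wrist_force"],s["gripper_width"])
a=bot.grab_frame("side");b=bot.grab_frame("top")
u,v=proj("side",[[.54,.19,.05]])[0].astype(int)
p=cv2.resize(a[v-70:v+80,u-75:u+75],(560,560),interpolation=cv2.INTER_CUBIC)[:, :400+150]
q=cv2.resize(b[170:290,180:300],None,fx=2,fy=2,interpolation=cv2.INTER_CUBIC)
o=np.zeros((560,790,3),np.uint8); o[:,:550]=p; o[:240,550:790]=q
cv2.imwrite("pics/s2.png",o)
E
```

```text
4.9 [0.54745142 0.21400731 0.06618976] [ 0.72205526  0.69183326 -0.00154492 -0.00074375] [-0.50227324 -0.41382329 -1.62324267] 0.05966016666744619
```

View pics/s2.png

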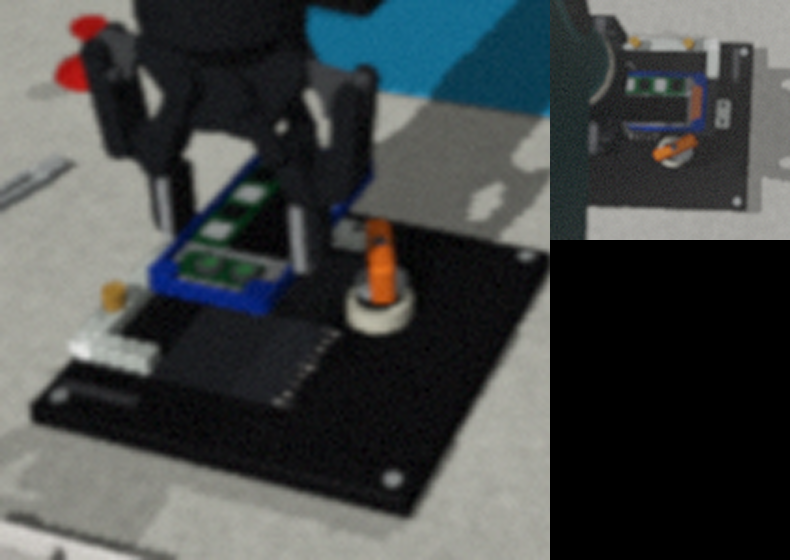

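The picture shows the phone held level above the deck, its free end at about (704,103) in the inset, between the fence and the knob. I'll check where its far end is before lowering.

```bash
python3 - <<'E'
from h import *
b=bot.grab_frame("top"); s=bot.observe(); print(s["ee_pos"])
z=s["ee_pos"][2]+.0025+.009
hs=cv2.cvtColor(b,cv2.COLOR_BGR2HSV)[190:250,200:275]
m=cv2.inRange(hs,(107,100,50),(128,255,255)); m=cv2.morphologyEx(m,cv2.MORPH_CLOSE,np.ones((9,9)))
n,l,st,_=cv2.connectedComponentsWithStats(m); m=l==1+st[1:,4].argmax(); y,x=np.nonzero(m)
P=ray("top",np.c_[x+200,y+190],z)[:,:2]*1000-[530.3,188.2]
a=np.radians(-2.15); J=P@np.array([[np.cos(a),-np.sin(a)],[np.sin(a),np.cos(a)]])
print("jig frame: ymin",np.percentile(J[:,1],[0,1,3]),"x",np.percentile(J[:,0],[0,1,99,100]),len(J))
E
```

```text
[0.54876482 0.21445645 0.06743217]
jig frame: ymin [-62.3839969  -62.05314077 -61.69222794] x [-16.29785716 -16.11413428  48.05985592  48.22389968] 302
```

>>> jog_arm([
  [0.04,0.05,-0.4,0,-0.3],
  [0.04,0.05,-0.8,0,-0.3],
  [0.04,0.05,-1.1,0,-0.3],
  [0.04,0.05,-1.2,0,-0.3],
  [0.04,0.05,-1.25,0,-0.3],
  [0.04,0.05,-1.25,0,-0.3],
])

```text
t: 5.8
ee_pos: [0.5506, 0.2177, 0.0178]
tool_rot: [0.722, 0.692, 0.0, 0.0]
wrist_force: [0.4, 0.8, -2.2]
gripper_width: 0.0597
grasp_force: 66.7
```

>>> jog_arm([
  [0,0,-0.03,0,-0.3],
  [0,0,-0.06,0,-0.3],
])

```text
t: 6.05
ee_pos: [0.5507, 0.2177, 0.0155]
tool_rot: [0.722, 0.692, 0.0, 0.0]
wrist_force: [-0.3, -0.2, -1.7]
gripper_width: 0.0602
grasp_force: 66.7
```

>>> jog_arm([
  [0,0,-0.03,0,-0.3],
  [0,0,-0.06,0,-0.3],
])

```text
t: 6.3
ee_pos: [0.5505, 0.2176, 0.0128]
tool_rot: [0.722, 0.692, 0.0, -0.0]
wrist_force: [-0.4, -0.1, -1.2]
gripper_width: 0.0596
grasp_force: 66.7
```

>>> jog_arm([
  [0,0,-0.02,0,-0.3],
  [0,0,-0.02,0,-0.3],
])

```text
t: 6.55
ee_pos: [0.5505, 0.2176, 0.0127]
tool_rot: [0.722, 0.692, 0.0, 0.0]
wrist_force: [-0.7, -0.4, 4.6]
gripper_width: 0.0596
grasp_force: 67.4
```

It's on the deck. Next I'll slide it to the end stop by feel.

>>> jog_arm([
  [0,-0.03,0,0,-0.3],
  [0,-0.06,0,0,-0.3],
  [0,-0.06,0,0,-0.3],
])

```text
t: 6.92
ee_pos: [0.5511, 0.2158, 0.0126]
tool_rot: [0.722, 0.692, 0.001, 0.0]
wrist_force: [-0.5, 2.6, 4.8]
gripper_width: 0.0598
grasp_force: 67.5
```

>>> jog_arm([
  [0,-0.03,0,0,-0.3],
  [0,-0.03,0,0,-0.3],
])

```text
t: 7.18
ee_pos: [0.5512, 0.2146, 0.0126]
tool_rot: [0.722, 0.692, 0.001, 0.0]
wrist_force: [-0.1, 2.9, 5.2]
gripper_width: 0.0597
grasp_force: 67.4
```

>>> jog_arm([
  [0,-0.03,0,0,-0.3],
  [0,-0.03,0,0,-0.3],
])

```text
t: 7.42
ee_pos: [0.5513, 0.2134, 0.0126]
tool_rot: [0.722, 0.692, 0.001, 0.0]
wrist_force: [-0.3, 3.9, 5.1]
gripper_width: 0.0596
grasp_force: 67.5
```

>>> jog_arm([
  [0,-0.03,0,0,-0.3],
  [0,-0.03,0,0,-0.3],
])

```text
t: 7.68
ee_pos: [0.5514, 0.2122, 0.0127]
tool_rot: [0.722, 0.692, 0.001, 0.0]
wrist_force: [-0.2, 2.5, 5.1]
gripper_width: 0.0598
grasp_force: 67.4
```

>>> jog_arm([
  [0,-0.03,0,0,-0.3],
  [0,-0.03,0,0,-0.3],
])

```text
t: 7.92
ee_pos: [0.5514, 0.211, 0.0127]
tool_rot: [0.722, 0.692, 0.001, 0.0]
wrist_force: [-1.4, 3.1, 5.1]
gripper_width: 0.0596
grasp_force: 67.4
```

>>> jog_arm([
  [0,-0.03,0,0,-0.3],
  [0,-0.03,0,0,-0.3],
])

```text
t: 8.18
ee_pos: [0.5515, 0.2107, 0.0127]
tool_rot: [0.722, 0.692, 0.002, -0.0]
wrist_force: [0.1, 7.2, 4.7]
gripper_width: 0.0599
grasp_force: 67.4
```

The stop is reached. Now +x to the fence.

>>> jog_arm([
  [0.03,0,0,0,-0.3],
  [0.06,0,0,0,-0.3],
  [0.06,0,0,0,-0.3],
])

```text
t: 8.55
ee_pos: [0.5516, 0.2108, 0.0126]
tool_rot: [0.722, 0.692, 0.0, -0.001]
wrist_force: [-5.5, 8.5, 9.3]
gripper_width: 0.0596
grasp_force: 67.9
```

>>> jog_arm([
  [0.03,0,0,0,-0.3],
  [0.03,0,0,0,-0.3],
])

```text
t: 8.8
ee_pos: [0.5517, 0.2107, 0.0126]
tool_rot: [0.722, 0.692, -0.001, -0.002]
wrist_force: [-9.5, 8.8, 12.9]
gripper_width: 0.0596
grasp_force: 68.2
```

>>> jog_arm([
  [0.02,0,0.02,0,-0.3],
  [0.02,0,0.04,0,-0.3],
  [0.02,0,0.04,0,0.5],
  [0,0.02,0.04,0,0.65],
  [0,0.02,0.04,0,0.65],
])

```text
t: 9.43
ee_pos: [0.5543, 0.2097, 0.0136]
tool_rot: [0.722, 0.692, 0.0, 0.0]
wrist_force: [-0.4, 0.3, -0.1]
gripper_width: 0.071
grasp_force: 0.0
```

>>> jog_arm([
  [0,0,0.5,0,0.65],
  [0,0,1.5,0,0.65],
  [0,1.5,3,0,0.65],
  [0,3,3,0,0.65],
  [-0.5,4.5,3,0,0.65],
  [-0.5,4.5,3,0,0.65],
])

```text
t: 10.18
ee_pos: [0.5333, 0.3935, 0.1342]
tool_rot: [0.72, 0.693, 0.001, -0.0]
wrist_force: [-0.6, -0.5, -0.0]
gripper_width: 0.0704
grasp_force: 0.0
```

```bash
python3 - <<'E'
from h import *
s=bot.observe(); print(s["t"],s["ee_pos"],s["wrist_force"])
b=bot.grab_frame("top"); a=bot.grab_frame("side")
r=phone(b,(195,180,285,260),.024); print(r)
d=np.array(r[:2])-[530.3,188.2]; t=np.radians(-2.15); print("jig",d[0]*np.cos(t)+d[1]*np.sin(t),-d[0]*np.sin(t)+d[1]*np.cos(t))
u,v=proj("side",[[.53,.19,.02]])[0].astype(int)
o=np.zeros((520,790,3),np.uint8)
o[:400,:432]=cv2.resize(b[180:280,182:290],None,fx=4,fy=4,interpolation=cv2.INTER_CUBIC)
o[:340,440:780]=cv2.resize(a[v-42:v+43,u-42:u+43],None,fx=4,fy=4,interpolation=cv2.INTER_CUBIC)
cv2.imwrite("pics/s3.png",o)
E
```

```text
10.175 [0.5333497  0.39350542 0.13422487] [-0.58098719 -0.53626545 -0.02759037]
(551.3067016601562, 187.95095825195312, -2.773223876953125, 65.24137115478516, 130.96426391601562)
jig 21.001256683723813 0.5392162232623343
```

View pics/s3.png

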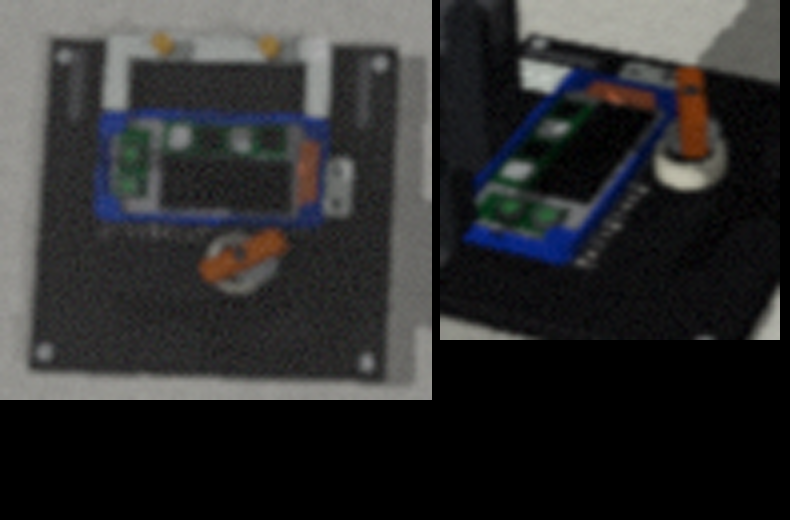

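The phone sits flat at home, measured at jig (21.0, 0.5) and touching both fence toes (118,113) and (316,115) and the stop (338,187). The bar is at about 116° world. Next I'll go over the knob.

>>> jog_arm([
  [-0.3,-1.4,0,0.9,-0.3],
  [-0.5,-2.8,0,1.8,-0.3],
  [-0.7,-4.2,0,2.7,-0.3],
  [-0.86,-5.74,-0.4,3.58,-0.3],
  [-0.86,-5.74,-0.8,3.58,-0.3],
  [-0.86,-5.74,-0.8,3.58,-0.3],
  [-0.86,-5.74,-0.8,3.58,-0.3],
])

```text
t: 11.15
ee_pos: [0.5, 0.1599, 0.102]
tool_rot: [0.528, 0.849, -0.0, 0.0]
wrist_force: [0.2, 0.2, -0.4]
gripper_width: 0.0301
grasp_force: 0.0
```

>>> jog_arm([
  [-0.02,0.1,0,0,-0.3],
  [-0.02,0.1,-0.7,0,-0.3],
  [-0.02,0.1,-1.3,0,-0.3],
  [-0.02,0.1,-1.5,0,-0.3],
  [-0.02,0.1,-1.6,0,-0.3],
  [-0.02,0.1,-1.65,0,-0.3],
  [-0.02,0.1,-1.65,0,-0.3],
])

```text
t: 12.02
ee_pos: [0.4993, 0.1645, 0.0362]
tool_rot: [0.528, 0.849, 0.0, 0.0]
wrist_force: [0.7, -0.1, -0.1]
gripper_width: 0.0298
grasp_force: 0.0
```

```bash
cat > f.py <<'E'
from workcell import bot
import numpy as np
s=bot.observe(); q=s["tool_rot"]
print(s["t"],s["ee_pos"].round(4),"yaw",round(2*np.degrees(np.arctan2(q[1],q[0]))-90,2),"F",s["wrist_force"].round(2),"T",s["wrist_torque"].round(3),s["gripper_width"])
E
python3 f.py
```

```text
12.025 [0.4993 0.1645 0.0362] yaw 26.27 F [ 0.71 -0.05 -0.09] T [ 0.024 -0.106 -0.034] 0.029819311995989493
```

>>> jog_arm([
  [0,0,0,0,-0.6],
  [0,0,0,0,-0.8],
  [0,0,0,0,-0.9],
  [0,0,0,0,-0.9],
  [0,0,0,0,-0.9],
])

```text
t: 12.65
ee_pos: [0.4996, 0.1646, 0.0363]
tool_rot: [0.528, 0.849, 0.001, 0.001]
wrist_force: [-0.1, 0.4, 6.1]
gripper_width: 0.0102
grasp_force: 59.6
```

```bash
python3 f.py
```

```text
12.65 [0.4996 0.1646 0.0363] yaw 26.27 F [-0.08  0.38  6.13] T [0.128 0.046 0.097] 0.010157230850589768
```

>>> jog_arm([
  [0,0,0,-0.4,-0.9],
  [0,0,0,-0.8,-0.9],
  [0,0,0,-1.2,-0.9],
  [0,0,0,-1.6,-0.9],
])

```text
t: 13.15
ee_pos: [0.4998, 0.1647, 0.0363]
tool_rot: [0.62, 0.785, 0.001, 0.001]
wrist_force: [0.3, 1.3, 5.8]
gripper_width: 0.0101
grasp_force: 59.5
```

```bash
python3 f.py
```

```text
13.15 [0.4998 0.1647 0.0363] yaw 13.37 F [0.27 1.26 5.77] T [ 0.214 -0.056  0.184] 0.010058314969363467
```

>>> jog_arm([
  [0,0,0,-0.4,-0.9],
  [0,0,0,-0.8,-0.9],
  [0,0,0,-1,-0.9],
])

```text
t: 13.52
ee_pos: [0.4999, 0.1647, 0.0363]
tool_rot: [0.673, 0.74, 0.001, 0.001]
wrist_force: [0.6, 1.2, 6.0]
gripper_width: 0.0106
grasp_force: 59.5
```

```bash
python3 f.py
```

```text
13.525 [0.4999 0.1647 0.0363] yaw 5.4 F [0.62 1.24 6.  ] T [ 0.199 -0.043  0.111] 0.010551172421905492
```

>>> jog_arm([
  [0,0,0,-0.2,-0.9],
  [0,0,0,-0.4,-0.9],
  [0,0,0,-0.4,-0.9],
])

```text
t: 13.9
ee_pos: [0.4999, 0.1647, 0.0363]
tool_rot: [0.693, 0.721, 0.001, 0.001]
wrist_force: [0.2, 1.5, 6.0]
gripper_width: 0.0103
grasp_force: 59.5
```

```bash
python3 f.py
```

```text
13.9 [0.4999 0.1647 0.0363] yaw 2.24 F [0.15 1.46 6.01] T [ 0.249 -0.046 -0.016] 0.01033551361753145
```

>>> jog_arm([
  [0,0,0,-0.2,-0.9],
  [0,0,0,-0.4,-0.9],
  [0,0,0,-0.4,-0.9],
])

```text
t: 14.28
ee_pos: [0.5, 0.1647, 0.0363]
tool_rot: [0.713, 0.701, 0.001, 0.001]
wrist_force: [0.3, 1.0, 5.4]
gripper_width: 0.0106
grasp_force: 59.6
```

```bash
python3 f.py
```

```text
14.275 [0.5    0.1647 0.0363] yaw -0.97 F [0.25 0.97 5.37] T [ 0.156 -0.063 -0.007] 0.010589561297499033
```

>>> jog_arm([
  [0,0,0,-0.2,-0.9],
  [0,0,0,-0.4,-0.9],
  [0,0,0,-0.4,-0.9],
])

```text
t: 14.65
ee_pos: [0.5, 0.1647, 0.0363]
tool_rot: [0.732, 0.681, 0.001, 0.001]
wrist_force: [1.6, 2.3, 5.2]
gripper_width: 0.0105
grasp_force: 59.5
```

```bash
python3 f.py
```

```text
14.65 [0.5    0.1647 0.0363] yaw -4.17 F [1.63 2.26 5.2 ] T [ 0.167 -0.11  -0.016] 0.010502453840236282
```

```bash
cat >> f.py <<'E'
print("  Tz",round(s["wrist_torque"][2],3),"J6",round(s["joint_torque"][5],3),"bar",round(2*np.degrees(np.arctan2(q[1],q[0]))+2.15,1))
E
sed -i 's/^print(s\["t"\].*/print(s["t"],"F",s["wrist_force"].round(1))/' f.py; python3 f.py
```

```text
14.65 F [1.6 2.3 5.2]
  Tz -0.016 J6 0.09 bar 88.0
```

>>> jog_arm([
  [0,0,0,-0.2,-0.9],
  [0,0,0,-0.4,-0.9],
])

```text
t: 14.9
ee_pos: [0.5001, 0.1647, 0.0363]
tool_rot: [0.751, 0.66, 0.001, 0.001]
wrist_force: [0.7, 0.5, 4.7]
gripper_width: 0.0102
grasp_force: 59.5
```

```bash
python3 f.py
```

```text
14.9 F [0.7 0.5 4.7]
  Tz 0.09 J6 -0.174 bar 84.8
```

>>> jog_arm([
  [0,0,0,-0.2,-0.9],
  [0,0,0,-0.4,-0.9],
])

```text
t: 15.15
ee_pos: [0.5001, 0.1647, 0.0363]
tool_rot: [0.769, 0.639, 0.001, 0.001]
wrist_force: [1.2, 1.6, 4.8]
gripper_width: 0.0105
grasp_force: 59.5
```

```bash
python3 f.py
```

```text
15.15 F [1.2 1.6 4.8]
  Tz 0.155 J6 -0.171 bar 81.6
```

>>> jog_arm([
  [0,0,0,-0.2,-0.9],
  [0,0,0,-0.4,-0.9],
])

```text
t: 15.4
ee_pos: [0.5001, 0.1647, 0.0363]
tool_rot: [0.787, 0.617, 0.001, 0.001]
wrist_force: [1.3, 0.3, 5.0]
gripper_width: 0.0105
grasp_force: 59.5
```

```bash
python3 f.py
```

```text
15.4 F [1.3 0.3 5. ]
  Tz 0.144 J6 -0.171 bar 78.4
```

J6 torque is a clean signal, with a free-turning baseline of -0.171 N m. I'll keep turning.

>>> jog_arm([
  [0,0,0,-0.2,-0.9],
  [0,0,0,-0.4,-0.9],
])

```text
t: 15.65
ee_pos: [0.5002, 0.1647, 0.0363]
tool_rot: [0.804, 0.595, 0.001, 0.001]
wrist_force: [0.7, 0.3, 4.9]
gripper_width: 0.0105
grasp_force: 59.5
```

```bash
python3 f.py
```

```text
15.65 F [0.7 0.3 4.9]
  Tz 0.089 J6 -0.172 bar 75.2
```

>>> jog_arm([
  [0,0,0,-0.2,-0.9],
  [0,0,0,-0.4,-0.9],
])

```text
t: 15.9
ee_pos: [0.5002, 0.1646, 0.0363]
tool_rot: [0.82, 0.572, 0.001, 0.001]
wrist_force: [1.2, -0.5, 4.1]
gripper_width: 0.0108
grasp_force: 59.5
```

```bash
python3 f.py
```

```text
15.9 F [ 1.2 -0.5  4.1]
  Tz 0.134 J6 -0.152 bar 72.0
```

>>> jog_arm([
  [0,0,0,-0.2,-0.9],
  [0,0,0,-0.4,-0.9],
])

```text
t: 16.15
ee_pos: [0.5003, 0.1646, 0.0363]
tool_rot: [0.836, 0.549, 0.001, 0.001]
wrist_force: [1.6, 0.7, 5.6]
gripper_width: 0.0107
grasp_force: 59.5
```

```bash
python3 f.py
```

```text
16.15 F [1.6 0.7 5.6]
  Tz 0.187 J6 -0.138 bar 68.8
```

>>> jog_arm([
  [0,0,0,-0.2,-0.9],
  [0,0,0,-0.4,-0.9],
])

```text
t: 16.4
ee_pos: [0.5003, 0.1646, 0.0363]
tool_rot: [0.851, 0.526, 0.001, 0.001]
wrist_force: [2.3, 0.5, 4.5]
gripper_width: 0.0107
grasp_force: 59.5
```

```bash
python3 f.py
```

```text
16.4 F [2.3 0.5 4.5]
  Tz 0.214 J6 -0.065 bar 65.6
```

>>> jog_arm([
  [0,0,0,-0.2,-0.9],
  [0,0,0,-0.4,-0.9],
])

```text
t: 16.65
ee_pos: [0.5003, 0.1646, 0.0363]
tool_rot: [0.865, 0.502, 0.001, 0.001]
wrist_force: [0.9, 0.3, 4.7]
gripper_width: 0.0104
grasp_force: 59.6
```

```bash
python3 f.py
```

```text
16.65 F [0.9 0.3 4.7]
  Tz 0.299 J6 -0.005 bar 62.4
```

Torque has risen about 0.17 N m over roughly 8° since contact, so about 10 N. One small nudge more, then I'll hold and let go.

>>> jog_arm([
  [0,0,0,-0.1,-0.9],
  [0,0,0,-0.1,-0.9],
])

```text
t: 16.9
ee_pos: [0.5003, 0.1646, 0.0363]
tool_rot: [0.868, 0.496, 0.001, 0.0]
wrist_force: [1.9, 0.5, 4.5]
gripper_width: 0.0106
grasp_force: 59.6
```

```bash
python3 f.py
```

```text
16.9 F [1.9 0.5 4.5]
  Tz 0.205 J6 0.272 bar 61.6
```

>>> jog_arm([
  [0,0,0,0,-0.6],
  [0,0,0,0,-0.4],
  [0,0,0,0,-0.4],
])

```text
t: 17.27
ee_pos: [0.4983, 0.1643, 0.0354]
tool_rot: [0.868, 0.496, -0.0, -0.0]
wrist_force: [0.3, 0.3, 1.0]
gripper_width: 0.0259
grasp_force: 0.0
```

>>> jog_arm([
  [0,0,0.5,0,-0.4],
  [0,0,1.5,0,-0.4],
  [0,0,3,0,-0.4],
  [-1,1,4,0,-0.4],
  [-1,2.5,4,0,-0.4],
  [-1,4,4,0,-0.4],
  [-1,5,4,0,-0.4],
  [-1,5,4,0,-0.4],
])

```text
t: 18.27
ee_pos: [0.4584, 0.367, 0.1954]
tool_rot: [0.868, 0.497, 0.0, -0.0]
wrist_force: [-0.1, -0.5, -0.1]
gripper_width: 0.0257
grasp_force: 0.0
```

```bash
python3 f.py; python3 - <<'E'
from h import *
b=bot.grab_frame("top"); a=bot.grab_frame("side")
r=phone(b,(195,180,285,260),.024); print(r)
hs=cv2.cvtColor(b,cv2.COLOR_BGR2HSV)
m=cv2.inRange(hs[180:280,182:290],(4,150,90),(14,255,255)); m[:55]=0; m[:,90:]=0
c=max(cv2.findContours(m,0,2)[0],key=cv2.contourArea).reshape(-1,2)+[182,180]
print("knob",cv2.minAreaRect((ray("top",c,.053)[:,:2]*1000).astype(np.float32)))
u,v=proj("side",[[.53,.19,.02]])[0].astype(int)
o=np.zeros((420,790,3),np.uint8)
o[:400,:432]=cv2.resize(b[180:280,182:290],None,fx=4,fy=4,interpolation=cv2.INTER_CUBIC)
o[:340,440:780]=cv2.resize(a[v-42:v+43,u-42:u+43],None,fx=4,fy=4,interpolation=cv2.INTER_CUBIC)
cv2.imwrite("pics/s4.png",o)
E
```

```text
18.275 F [-0.1 -0.5 -0.1]
  Tz 0.026 J6 0.281 bar 61.8
(551.8377685546875, 187.56494140625, -1.9587554931640625, 64.66265106201172, 131.52093505859375)
knob ((492.57550048828125, 151.82595825195312), (20.785816192626953, 10.641304969787598), 51.56669998168945)
```

View pics/s4.png

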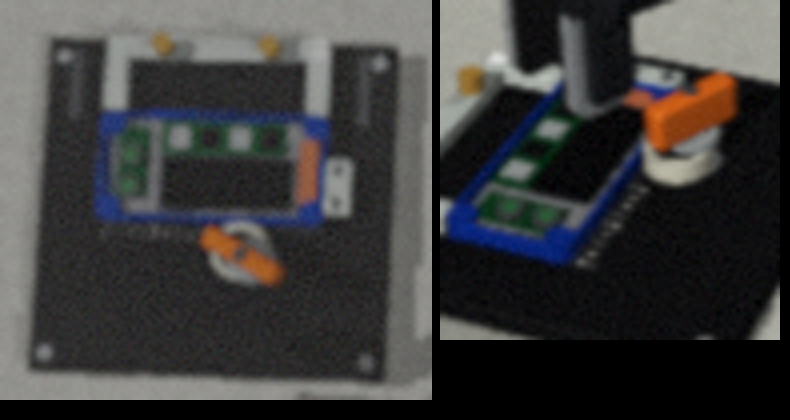

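The phone is against the fence and stop, and the bar runs from (210,238) to (275,272), with the lobe against the phone's side. One check that the bar hasn't sprung back.

```bash
python3 - <<'E'
from h import *
b=bot.grab_frame("top")[225:260,225:258]
hs=cv2.cvtColor(b,cv2.COLOR_BGR2HSV); m=cv2.inRange(hs,(3,130,80),(16,255,255))
c=max(cv2.findContours(m,0,2)[0],key=cv2.contourArea).reshape(-1,2)+[225,225]
r=cv2.minAreaRect((ray("top",c,.053)[:,:2]*1000).astype(np.float32)); print(r,"jig bar",r[2]+2.15,r[2]+92.15)
E
```

```text
((492.5662536621094, 151.94248962402344), (23.16836929321289, 12.050846099853516), 45.386329650878906) jig bar 47.536329650878905 137.5363296508789
```

```bash
python3 - <<'E'
from h import *
b=bot.grab_frame("top")[230:260,225:258]
hs=cv2.cvtColor(b,cv2.COLOR_BGR2HSV); m=cv2.inRange(hs,(3,130,80),(16,255,255))
y,x=np.nonzero(m); P=ray("top",np.c_[x+225,y+230],.053)[:,:2]*1000
w,V=np.linalg.eigh(np.cov(P.T)); d=V[:,1]; print(P.mean(0),"bar jig",np.degrees(np.arctan2(d[1],d[0]))%180+2.15, cv2.minAreaRect(P.astype(np.float32)))
E
```

```text
[498.62361176 163.31058487] bar jig 62.75521109245191 ((498.2640686035156, 163.17909240722656), (49.1051139831543, 12.92579460144043), 60.66645050048828)
```

The bar is at 62.8°, against 61.6° when I let go. That is within measuring noise, so it has held. The robot is touching nothing, so I'm handing in.

```bash
python3 -c "
from workcell import bot
print(bot.job_done())"
```

```text
the job is handed in; nothing more can be done
None
```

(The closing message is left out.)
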